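# Press both clamps of the loaded welding jig fully home

### The arm

A 6-joint arm with a two-finger parallel gripper is mounted at the origin on the work surface. World frame = base frame: x ahead of the robot, y to its left, z up, the work surface at z = 0. Lengths are in mm, angles in rad, forces in N, time in s.
With the tool pointing down it reaches from about 325 to 875 mm from the base axis. Payload 4.4 kg.
Tool frame: the origin (TCP) lies on the centre line of the jaws, within the pads' length; the fingertips stand ahead of it and the grasp point (between the pads) lies 6 mm ahead of it (ctrl.tcp_to_tips is the z of the fingertips in the tool frame, in mm); z points along the fingers, y is the line along which they close (so a half turn about z gives the same grasp; the last joint's range is limited). The gripper opens to 85 mm and grips with 20 to 120 N. Pads are 22 mm wide; open, the fingers measure 114 mm over their backs; the gripper's body (76 mm by 85 mm) begins 54 mm behind the grasp point. The pads swing forward as they close: fully open they stand 13 mm farther back than shut.
Start: joints at [-1.276, 0.207, 1.542, -0, 1.393, -0.15], TCP at [247.917, -518.811, 256.282] pointing down, gripper open.
Joint ranges: [-2.73, 2.73], [-0.86, 2.22], [0.23, 2.46], [-1.11, 4.25], [0.08, 2.63], [-2.82, 2.82]. Speed limits (rad/s): [2.79, 2.79, 3.14, 3.14, 3.14, 3.14].

### API

Orientations are given as a 3x3 rotation matrix whose columns are the frame's x, y, z axes.
In Python, from plant import ctrl, sensors, optics gives the robot as it stands. Calls block until the motion is done:
- ctrl.move_ptp(position, orientation): joint-space move of the TCP to a pose.
- ctrl.move_l(position, rot=None, vel=150, threshold=None): straight line of the TCP; rot=None keeps the orientation; vel is the mean speed in mm/s. With threshold (N) it stops when the force on the tool has changed by that much, and returns True; else False.
- ctrl.set_joints(angles): joint-space move.
- ctrl.gripper_to(opening, force=None): finger opening in mm; force is the grip in N (None keeps the last); returns when the fingers have stopped.
- ctrl.hold(seconds).
- ctrl.solve_ik(position, orientation): joint angles nearest the present ones, or None.
- sensors.read_state(): the state.
- optics.grab_frame(name): name is "side" or "top"; returns (picture, depth): 400x640x3 uint8, red, green, blue; 400x640 float32, mm along the optical axis (not along the pixel's ray), 0 where there is no reading.
- optics.camera_params(name): a dict with "mtx" (3x3 intrinsics, pixels), "R" (3x3) and "t" (3): a world point X has camera coordinates R X + t. Camera axes: x right, y down, z forward; pixel columns grow to the right and rows downward; lengths in mm; the calibration is good to about 2 mm. A picture is of the moment at which its call begins. camera_params takes no time and is no camera call.
A pose or a line that the arm cannot do raises ctrl.MotionError and nothing moves.
- ctrl.finish_job(): hands the job in; it is judged then, once.
The state is a dict: "t": time; "q": joint angles; "qvel": joint speeds; "tau": joint torques, N m; "eef_pos": TCP position; "eef_rot": TCP orientation; "force": force on the tool from outside, world axes, zero at the start; "wrist_torque": the same for the moment, N m; "grip_width": finger opening in mm; "grasp_force": force on a finger pad.
Only numpy, scipy, OpenCV 4.12 (cv2) and the standard library are available. Lean on these libraries where they do the work, as an engineer would, in place of code of your own. Each camera call takes 0.05 s, during which the arm holds its last target. There are 200 camera calls.

### The job

Two alike welding jigs stand on the bench, but only one has a slotted metal sheet lying on it. Press both clamp heads of that loaded jig, the round one and the bar-shaped one, straight down until they sit fully home on the sheet. Leave the clamp heads of the bare jig standing up as they are.

Things in the scene. Friction and masses are not known exactly. Their poses are not given: they have to be found in the camera images.
- loaded_round (a point): Centre of the flat top (z up) of the loaded jig's round clamp head: steel disc 38 mm across, 10 mm thick. The jig: fixed steel block 110 x 172 mm, 40 mm high, a grey slotted sheet (98 x 156 x 3 mm) on it. The head slides straight down, about 6 N of steady friction, no spring, to a hard stop on the sheet: top then 53 mm above the bench. At the start it stands 10 to 16 mm higher.
- loaded_bar (a point): Centre of the flat top (z up) of the loaded jig's bar clamp head: plain steel bar 60 x 30 mm (long side along its own x, across the block), 10 mm thick, at the other end of the same block, 124 mm from the round head. Moves, resists and stops just as that one: top 53 mm above the bench when fully home, 10 to 16 mm higher at the start.
- bare_round (a point): Centre of the flat top of the spare jig's round clamp head, of the same kind and size. The spare jig is an identical block without a sheet: the narrow brass ribs of its bed show between its two heads. Also stands up 10 to 16 mm, slides as easily, and is to stay up.
- bare_bar (a point): Centre of the flat top of the spare, bare jig's bar clamp head (60 x 30 x 10 mm), 124 mm from its round head. Stands up 10 to 16 mm, slides as easily, and is to stay up.

How it is judged:
By the outcome, as a careful person would: the job done as asked, in the order asked, and still so for the second after the job is handed in, with the robot touching nothing.
It also fails if it takes over 29 s, if anything falls off the work surface, if the arm or the gripper's body presses on something with over 40 N, if the wrist force passes 120 N, or if a joint passes its speed limit or range.

## Working session

There is one attempt and no reset: what is moved stays moved. The work goes in short steps, each a Python script; the robot and the scene stay as the last script left them, time stands still between calls to the robot, and variables do not carry over. Pictures are saved under pics/ and viewed, at most 10 in all, crops included, and the job is handed in when it is done.

```bash
mkdir -p pics
python3 - <<'E'
from plant import ctrl,sensors,optics
import cv2,numpy as np
for n in("top","side"):
    p,d=optics.grab_frame(n); np.savez(f"pics/{n}0.npz",p=p,d=d); cv2.imwrite(f"pics/{n}0.png",p[:,:,::-1])
    c=optics.camera_params(n); print(n,c, "cam",-c["R"].T@c["t"])
print(ctrl.tcp_to_tips,sensors.read_state())
E
```

```text
top {'mtx': array([[400.18572546,   0.        , 321.33813508],
       [  0.        , 400.18572546, 199.63940992],
       [  0.        ,   0.        ,   1.        ]]), 'R': array([[ 0.0181818 , -0.9990832 ,  0.03875786],
       [-0.99452   , -0.02206314, -0.10219196],
       [ 0.10295339, -0.03668744, -0.99400937]]), 't': array([-27.62270783, 560.89851766, 816.56998714])} cam [474.25837177  14.73565729 870.06813654]
side {'mtx': array([[479.88480527,   0.        , 313.20606268],
       [  0.        , 479.88480527, 207.71069934],
       [  0.        ,   0.        ,   1.        ]]), 'R': array([[ 0.98450145, -0.17528519, -0.00565733],
       [-0.10760881, -0.57829146, -0.80870225],
       [ 0.13848195,  0.79677731, -0.58819101]]), 't': array([-549.17158032,  154.576461  ,  827.25128927])} cam [ 442.73463505 -666.00645818  608.48125946]
25.0 {'t': 0.1, 'q': array([-1.27551701e+00,  2.07371113e-01,  1.54282654e+00,  1.13043917e-05,
        1.39352298e+00, -1.50480334e-01]), 'qvel': array([ 0.00031066, -0.00253039, -0.00502382, -0.00037311,  0.00063511,
        0.0008537 ]), 'tau': array([-5.09295842e-04, -3.84091365e+01, -2.92547679e+01, -1.52953130e-04,
        4.90139733e-03, -1.95526343e-05]), 'eef_pos': array([ 247.72091362, -518.18852808,  255.21388223]), 'eef_rot': array([[ 9.02284372e-01,  4.31140977e-01, -6.08610395e-04],
       [ 4.31141281e-01, -9.02282128e-01,  2.03911702e-03],
       [ 3.30008624e-04, -2.10226049e-03, -9.99997736e-01]]), 'force': array([-0.63334992,  0.22626241, -0.18278429]), 'wrist_torque': array([ 0.0056661 ,  0.02951373, -0.03159702]), 'grasp_force': 0.0, 'grip_width': 85.10794512780659}
```

View pics/top0.png

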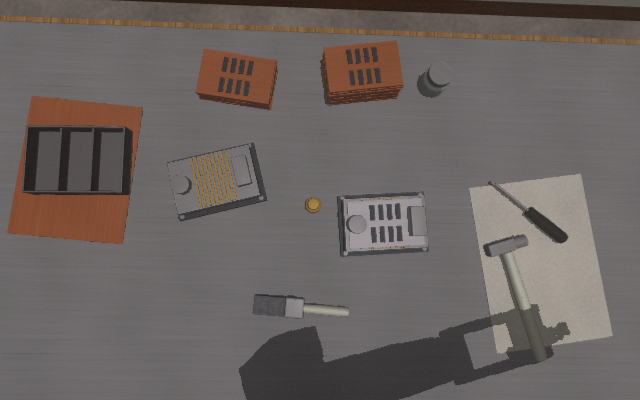

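View pics/side0.png

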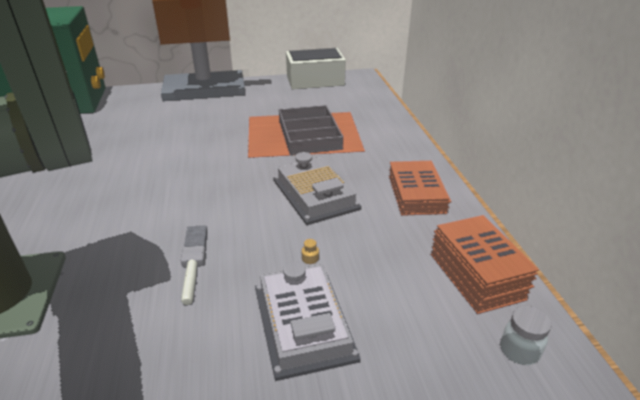

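Top view: the loaded jig (slotted sheet) is centre-right, with its round head near (357,224) and its bar near (418,221). The bare jig (brass ribs) is at about (215,180). In the side view the loaded jig is in front, round head (294,271) and bar (312,327).

```bash
cat > h.py <<'E'
import numpy as np,cv2
from plant import ctrl,sensors,optics
def world(n,d):
    c=optics.camera_params(n); K,R,t=c["mtx"],c["R"],c["t"]
    v,u=np.mgrid[:400,:640]
    X=np.stack([(u-K[0,2])/K[0,0]*d,(v-K[1,2])/K[1,1]*d,d],-1)
    return (X-t)@R
E
python3 - <<'E'
from h import *
f=np.load("pics/top0.npz"); W=world("top",f["d"])
for name,(u0,u1,v0,v1) in dict(Lr=(338,375,205,243),Lb=(400,432,195,246),Br=(170,196,165,205),Bb=(228,258,145,195)).items():
    w=W[v0:v1,u0:u1]; m=((w[...,2]>57)&(w[...,2]<80)).astype(np.uint8)
    n,l,s,_=cv2.connectedComponentsWithStats(m); k=1+s[1:,4].argmax(); p=w[l==k]
    r=cv2.minAreaRect(p[:,:2].astype(np.float32)); print(name,s[k],np.round(np.median(p,0),1),np.round(p.std(0),1),r)
p=f["p"][190:265,330:440,::-1]; cv2.imwrite("pics/crop.png",cv2.resize(p,None,fx=7,fy=7,interpolation=2))
E
```

```text
Lr [ 10  10  19  19 276] [510.  -87.8  65.4] [9.3 9.6 1.6] ((510.3297119140625, -87.85696411132812), (36.08866882324219, 36.878517150878906), 15.156838417053223)
Lb [ 10  11  17  30 456] [ 519.9 -210.9   69.3] [17.3  9.   1.8] ((519.4519653320312, -211.32412719726562), (59.615596771240234, 30.783782958984375), 3.2166147232055664)
Br [  0  10  20  19 293] [582.4 268.2  68.7] [9.5 9.6 1.7] ((582.88037109375, 268.4708557128906), (36.792945861816406, 36.071983337402344), 45.487098693847656)
Bb [  3  10  21  31 447] [614.1 148.7  65.6] [17.   9.6  1.8] ((614.9370727539062, 149.26437377929688), (60.08982467651367, 29.999889373779297), 14.339298248291016)
```

View pics/crop.png

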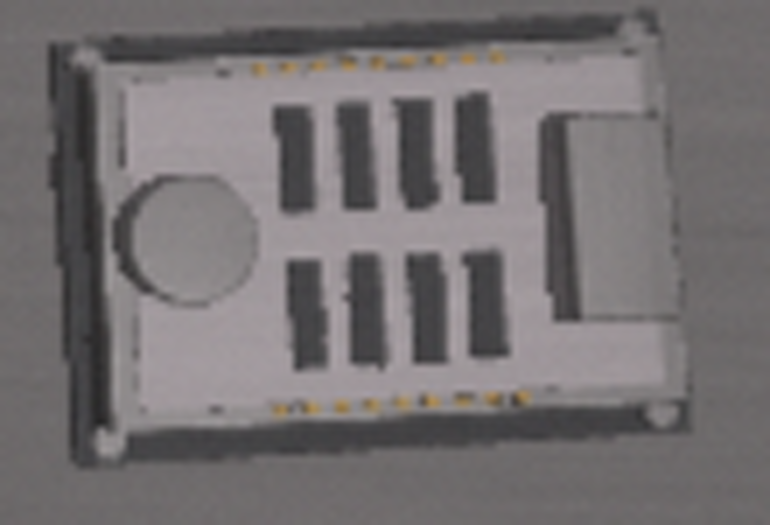

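Run:
```python
from h import *
a=np.radians(4.5); y=np.array([np.cos(a),np.sin(a),0]); z=np.array([0,0,-1.])
cand=[]
for s in(1,-1):
    R=np.column_stack([np.cross(s*y,z),s*y,z]); q=ctrl.solve_ik([510.3,-87.9,120],R)
    if q is not None: cand.append((abs(np.array(q)-sensors.read_state()["q"]).max(),R))
R=min(cand,key=lambda c:c[0])[1]
ctrl.gripper_to(0)
for x,yy in((510.3,-87.9),(519.6,-211.2)):
    ctrl.move_ptp([x,yy,125],R)
    print("t",sensors.read_state()["t"],sensors.read_state()["eef_pos"].round(1))
    r=ctrl.move_l([x,yy,71],vel=25,threshold=30)
    s=sensors.read_state(); print(r,s["t"],s["eef_pos"].round(1),s["force"].round(1))
    ctrl.hold(.1); s=sensors.read_state(); print(s["eef_pos"].round(1),s["force"].round(1))
    ctrl.move_l([x,yy,140],vel=150)
ctrl.move_ptp([350,-420,260],R)
print(sensors.read_state()["t"])
p,d=optics.grab_frame("top"); cv2.imwrite("pics/top1.png",p[:,:,::-1]); W=world("top",d)
for n,X in dict(Lr=(510.3,-87.9),Lb=(519.6,-211.2),Br=(582.6,268.3),Bb=(614.5,149)).items():
    m=(np.hypot(W[...,0]-X[0],W[...,1]-X[1])<11)&(W[...,2]>40)&(W[...,2]<90); print(n,np.median(W[m],0).round(1))
```

```text
t 2.7583 [510.7 -88.9 125.4]
True 4.5167 [510.4 -87.9  78. ] [-1.5  0.7  4.6]
[510.4 -87.9  78. ] [-0.8 -0.4  5.5]
t 5.75 [ 518.3 -211.3  123.1]
True 7.5333 [ 519.7 -211.3   78.1] [-1.1  1.   4.8]
[ 519.6 -211.2   78. ] [-1.7 -1.   5.1]
9.3333
Lr [510.3 -87.5  54.3]
Lb [ 519.  -211.    54.3]
Br [582.3 268.9  69. ]
Bb [614.2 148.7  65.8]
```

View pics/top1.png

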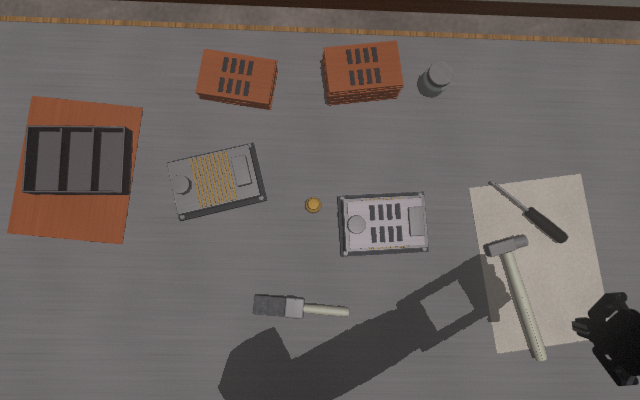

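Both loaded heads, at (357,224) and (417,221), are down. The fingertips stopped at 53 mm on each. The bare jig's heads are still up and the arm is clear.

```bash
python3 -c "
from plant import ctrl
print(ctrl.finish_job())"
```

```text
the job is handed in; nothing more can be done
None
```

The job is handed in: both clamp heads of the loaded jig are pressed home, with the fingertips stopping at about 53 mm on each, and the bare jig's heads were left standing up.

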